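Hook the mould tray out of the ware rack and set the cast lid on the banding wheel

ROBOT

A 6-joint arm with a two-finger parallel gripper is mounted at the origin on a cart in front of the work surface, level with it; the furniture and walls round the work are solid. World frame = base frame: x ahead of the robot, y to its left, z up, the work surface at z = 0. Lengths are in m, angles in rad, forces in N, time in s.
With the tool pointing down it reaches from about 0.325 to 0.9 m from the base axis. Payload 3.5 kg.
Tool frame: the origin (TCP) lies at the very end of the fingers, on their centre line; the grasp point (between the pads) lies 19 mm behind it; z points along the fingers, y is the line along which they close (so a half turn about z gives the same grasp; the last joint's range is limited). The gripper opens to 85 mm and grips with 20 to 120 N. Pads are 22 mm wide; open, the fingers measure 114 mm over their backs; the gripper's body (76 mm by 85 mm) begins 54 mm behind the grasp point. The pads swing forward as they close: fully open they stand 13 mm farther back than shut.
Start: joints at [-1.445, 0.276, -0.026, 1.268, 0, 1.467], TCP at [0.142, -0.609, 0.199] pointing down, gripper open.
Joint ranges: [-3.12, 3.12], [-0.85, 1.88], [-1.08, 1.24], [-1.95, 2.15], [-1.57, 1.53], [-3.14, 3.14]. Speed limits (rad/s): [2.57, 2.57, 3.14, 3.14, 3.14, 3.14].

INTERFACE

Orientations are given as a unit quaternion [w, x, y, z].
In Python, from station import status, eyes, env gives the robot as it stands. The module is installed in compiled form; this text tells all that it offers.
- The arm moves only by the tool drive_tool, never from a script. Its argument "moves" is a list of rows, each an object with "delta_pos": the shift along the tool's x, y, z scaled (see below), a list of three; "angular": the turn, a rotation vector about the tool's x, y, z scaled (see below), a list of three. A call has 1 to 8 rows; each row is the pose to reach, as a shift and turn from the pose commanded when the call began, along the tool's axes at that moment, turning the shorter way round; what a row does not reach only later rows make up. The controller multiplies each number of a shift by 15 cm and each number of a turn by 2 pi rad. A row lasts 1/8 s, in which the tool goes at most 62.5 mm and 10.7 degrees, less where a joint would pass 70% of its speed; a pose out of reach is approached as far as the arm can. A call with a number of a shift or a turn outside -1 to 1 is refused whole. A call with a gripper value outside its range is refused whole. "gripper" is the closure, from 0 (fully open) to 1 (shut), set as the call begins (left out, the last holds). The fingers move at their own pace and stop on an object; "force" is the grip in N (left out, the last holds). Time passes only in rows, so rows that repeat a pose let the fingers close. It gives the time, the measured TCP pose, the force, the opening and the grip force at its end, in the units of the state.
- status.get_obs(): the state, without advancing time (a new reading comes with each control period).
- eyes.read_camera(name): name is "side" or "top" or "wrist"; returns a dict with "image" (480x640x3 uint8, blue, green, red), "fx", "fy", "cx", "cy" (pixels), "R" (3x3) and "t" (3): a world point X has camera coordinates R X + t; the wrist camera has in their place "T_tool_cam" (4x4, takes a point from camera to tool coordinates, whose origin is the TCP and whose axes are the flange's). Camera axes: x right, y down, z forward; pixel columns grow to the right and rows downward; lengths in m; the calibration is good to about 2 mm. A picture is of the moment at which its call begins: read the wrist's pose just before it. There is no depth.
- env.close_job(): hands the job in; it is judged then, once.
The state is a dict: "time_s": time; "joint_positions": joint angles; "dq": joint speeds; "joint_torque": joint torques, N m; "eef_pos": TCP position; "tcp_rot": TCP orientation; "ft_force": force on the tool from outside, world axes, zero at the start; "moment": the same for the moment, N m; "grip_width": finger opening in m; "grasp_force": force on a finger pad.
Only numpy, scipy, OpenCV 4.12 (cv2) and the standard library are available. Lean on these libraries where they do the work, as an engineer would, in place of code of your own. Each camera call takes 0.05 s, during which the arm holds its last target. There are 200 camera calls.

TASK

A cast jar lid is still in its plaster mould, on a tray pushed deep under the low roof of the ware rack. Catch the tray's front lip with the drag hook and draw the tray out, not touching it by hand on the way, until you feel it press firmly on both sprung buffers of the stops clamped on the rails (some 15 N of pull is plenty; do not crush the buffers home), then lay the hook back on the open table. With the tray left there, lift the lid out of the mould and set it down, knob up, in the middle of the banding wheel, without dropping it or disturbing the other things.

Things in the scene. Friction and masses are not known exactly. Their poses are not given: they have to be found in the camera images.
- rack: Low wooden ware rack, fixed. Origin: on the table under the middle of the roof's front edge; +x points inward under the roof, -x out along the rails, z up. Roof underside 125, top 137 mm high, 235 mm deep, on four thin posts; figures on its rear reach 240 mm. Base board 6 mm thick, 212 mm wide, runs out to x = -252 mm with a guide rail at each side (168 mm apart, tops 20 mm high).
- rack_front (a point): Middle of the base board's front end, on its top (rack x = -252 mm, 6 mm above the table). Two stop blocks (up to 45 mm high, 114 mm apart, so the hook passes between) are clamped on the rails where someone left them: their buffers meet the tray's front lip somewhere between rack x = -165 and -215 mm. Where is not reported: feel for it.
- buffer_left (a joint): Travel in m of the rubber-headed spring plunger (18 mm across) on the stop at the rack's +y side: 0 free, grows as the tray presses it outward; 2 N per mm, springs back. Pressed firmly at 1 to 5 mm; over 6 mm is too much, at 9 mm it is crushed home.
- buffer_right (a joint): The same for the stop at the rack's -y side. The tray pressed on both feels like 4 N per mm over the 4 to 8 N of its sliding friction.
- mould_tray: Loose wooden tray 165 (x) x 160 x 20 mm with a plaster mould fixed in it, 0.5 to 0.75 kg; slides on the base board between the rails, 4 mm play each side, against 4 to 8 N; starts with its lip 15 to 55 mm under the roof. Origin: centre of underside; x from front lip to back, as the rack's x. Floor 5 mm, rim 6 mm thick and 20 mm high. Mould: tray x = -44 to +66 mm, 128 mm wide, top at 35 mm.
- tray_lip (a point): Middle of the outer face of the tray's front lip, at its top (tray x = -82.5 mm, 20 mm above the underside). Behind the 6 mm thick lip lies an open gutter 32 mm long (tray x = -76 to -44 mm), full width, 15 mm deep to the tray's floor: the hook's place.
- mould_seat (a point): Centre of the floor of the round mould cavity (tray x = +10.5 mm, 25 mm above the tray's underside); cavity 77 mm wide, 10 mm deep, open at the top.
- jar_lid: Cast white jar lid, 74 mm across, 0.12 kg, lying in the mould with 1.5 mm play all round, its lower 10 mm in the cavity. Origin: centre of its underside, z up through the knob. Disc and shoulder up to 20 mm; knob from 20 to 46 mm: neck 19 mm wide at 26 mm, 24 mm wide at 42 mm height. Pinch it by the knob.
- hook: Loose drag hook like a small hoe, 0.18 kg: wooden handle, steel rod, blade pointing down. Lies on the blade's edge and the handle's butt, the rod rising 9 degrees to the blade; is used in that same attitude. Origin: on the table under the grip; x level, handle to blade; z up. Butt at x = -91, handle's front at +43, blade at +182 to +188 mm, 42 mm wide; nothing over 60 mm high.
- hook_grip (a point): Middle of the handle, where to pinch it: flat-sided, 18 mm wide, 22 mm high, 26 mm above the table as the hook lies (hook x = 0). How the hook sits in the fingers is not reported and may give some degrees under load: feel with the blade for the tray's floor and lip.
- hook_edge (a point): Middle of the blade's lower edge (hook x = +185 mm; on the table as the hook lies).
- banding_wheel: Decorator's turntable, does not turn: round level head of 206 mm diameter, its top 91 mm above the table. Origin: on the table under the middle of the head.
- cup: Bystander: unglazed cup with an ear, 98 x 67 x 66 mm; origin: centre of its underside.
- brayer: Bystander: rubber roller with wooden handle, 164 mm long; origin: centre of its underside.
- needle_tool: Bystander: needle tool with wooden handle, 162 mm long; origin: centre of its underside.
- wood_rib: Bystander: oval wooden rib 96 x 58 x 6 mm; origin: centre of its underside.

How it is judged:
On the way, in this order (a step that is already met when the one before it is completed fails the run):
1. the hook pulls on the tray, which is on its way out with the lid still in its mould (x of tray_lip in the frame of rack between -0.155 and -0.05 m and contact force between hook and mould_tray above 0.5 N and distance between jar_lid and mould_seat below 0.006 m), for 0.1 s.
2. the tray is pressed firmly on both buffers, with the lid still in its mould (x of tray_lip in the frame of rack below -0.16 m and value of joint each of buffer_left, buffer_right above 0.001 m and distance between jar_lid and mould_seat below 0.006 m), for 0.05 s.
3. the hook lies on the table clear of the tray and out of the fingers, before the lid is lifted (height (world z) of hook_edge below 0.006 m and height (world z) of hook_grip below 0.036 m and contact force between hook and mould_tray below 0.1 N and contact force between hook and the fingers below 0.1 N and horizontal distance between hook_edge and tray_lip above 0.05 m and linear speed of hook below 0.02 m/s and distance between jar_lid and mould_seat below 0.006 m), for 0.2 s.
At the end, for the whole second after the job is handed in: The lid rests knob up on the wheel's head within 30 mm of its middle (tilt under 0.08 rad); the tray is still drawn out (lip at least 155 mm in front of the roof); the hook lies on the table clear of the tray; all at rest (horizontal distance between jar_lid and banding_wheel below 0.03 m and height (world z) of jar_lid between 0.088 and 0.095 m and angle between jar_lid's own z axis and vertical below 0.08 rad and linear speed of each of jar_lid, hook below 0.02 m/s and x of tray_lip in the frame of rack below -0.155 m and height (world z) of hook_edge below 0.006 m and height (world z) of hook_grip below 0.036 m and contact force between hook and mould_tray below 0.1 N); the robot touches nothing.
It fails at once if a buffer is crushed (value of joint any of buffer_left, buffer_right above 0.006 m).
It fails at once if the hand touches the tray on its way out (x of tray_lip in the frame of rack above -0.155 m and contact force between any of the fingers, the arm and mould_tray above 0.5 N).
It fails at once if the hook strikes the lid (contact force between hook and jar_lid above 0.5 N).
It fails at once if the lid is dropped (contact force between the fingers and jar_lid below 0.1 N and height (world z) of jar_lid above 0.045 m and linear speed of jar_lid above 0.35 m/s).
It fails at once if a bystander is shifted by more than 25 mm (distance of any of cup, brayer, needle_tool, wood_rib from where it was at the start of the episode above 0.025 m).
It also fails if it takes over 64 s, if anything falls off the work surface, if the arm or the gripper's body presses on something with over 40 N, if the wrist force passes 120 N, or if a joint passes its speed limit or range.

## Working session

There is one attempt and no reset: what is moved stays moved. The work goes in short steps, Python scripts to look and compute and a tool call to move; the robot and the scene stay as the last step left them, time stands still between calls to the robot, and variables do not carry over. Pictures are saved under pics/ and viewed, at most 10 in all, crops included, and the job is handed in when it is done.

Besides the shell and the picture viewer there is one more tool, called by a JSON object that holds its "method" and its "body". drive_tool: Moves the arm, as the interface text tells. Its arguments: {"type":"object","properties":{"moves":{"type":"array"},"gripper":{"type":"number"},"force":{"type":"number"}},"required":["moves"]}

```bash
mkdir -p pics
cat > h.py <<'E'
import numpy as np, cv2
from station import status, eyes, env
from scipy.spatial.transform import Rotation as Ro
def rot(q): return Ro.from_quat([q[1],q[2],q[3],q[0]])
def save(n,f):
    c=eyes.read_camera(n); cv2.imwrite(f,c["image"]); 
    import pickle; pickle.dump(c,open(f+".pkl","wb")); return c
def ray(c,u,v,z,obs=None):
    d=np.array([(u-c["cx"])/c["fx"],(v-c["cy"])/c["fy"],1.])
    R=np.array(c["R"]);t=np.array(c["t"]).ravel(); C=-R.T@t; w=R.T@d
    return C+w*(z-C[2])/w[2]
E
python3 - <<'E'
from h import *
o=status.get_obs();print(o)
for n in("top","side"):
    c=save(n,f"pics/{n}0.png");print(c["fx"],c["cx"],c["cy"],-np.array(c["R"]).T@np.array(c["t"]).ravel(),np.array(c["R"])[2])
print(eyes.read_camera("wrist")["T_tool_cam"])
E
```

```text
{'time_s': 0.0, 'joint_positions': array([-1.44541774e+00,  2.77173956e-01, -2.78857357e-02,  1.26803208e+00,
        6.79473861e-06,  1.46739455e+00]), 'dq': array([ 2.21801713e-03, -1.24193273e-03,  6.95341133e-05,  1.64292109e-04,
        3.74853951e-04,  1.30501483e-03]), 'joint_torque': array([ 7.57033358e-04, -4.45514166e+01,  2.95200258e+01,  1.65167655e-02,
       -2.25371440e-05, -8.46346182e-06]), 'eef_pos': array([ 0.14162625, -0.60785382,  0.1978321 ]), 'tcp_rot': array([-1.14768957e-03,  9.93463920e-01,  1.14140801e-01, -9.21421324e-06]), 'ft_force': array([-0.69079623,  0.31475354,  0.35690826]), 'moment': array([-0.02795009, -0.01379802, -0.00310399]), 'grasp_force': 0.0, 'grip_width': 0.08520616638623835}
566.2878254921726 321.71683232547093 236.78264570945598 [ 0.39242856 -0.02538143  1.47355553] [ 0.09568423 -0.0037933  -0.99540451]
481.3346701053199 318.3854875322949 242.8984910550702 [1.63897981 0.06225403 1.00027907] [-0.74974491 -0.05926748 -0.65906747]
[[ 6.02764564e-04 -9.55695155e-01 -2.94357619e-01  7.50393498e-02]
 [ 9.99999261e-01  8.86726401e-04 -8.31220225e-04  1.17041810e-03]
 [ 1.05540781e-03 -2.94356901e-01  9.55694983e-01 -1.75683383e-01]
 [ 0.00000000e+00  0.00000000e+00  0.00000000e+00  1.00000000e+00]]
```

View pics/top0.png

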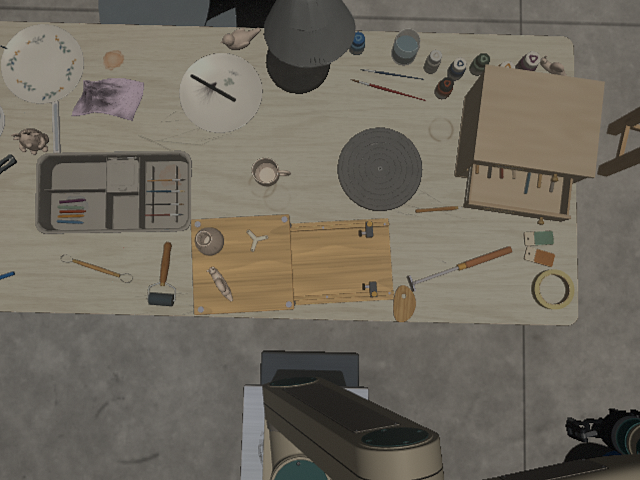

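View pics/side0.png

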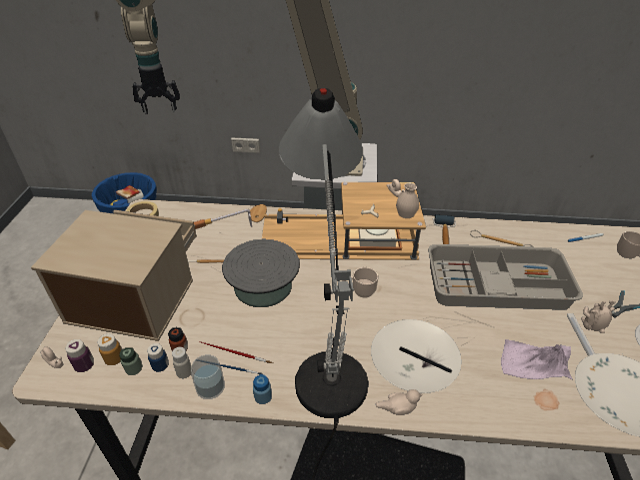

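Run:
```python
from h import *
import pickle
c=pickle.load(open("pics/top0.png.pkl","rb"))
im=c["image"]
a=cv2.resize(im[205:325,270:530],None,fx=3,fy=3,interpolation=cv2.INTER_CUBIC)
cv2.imwrite("pics/crop1.png",a)
s=pickle.load(open("pics/side0.png.pkl","rb"))["image"]
cv2.imwrite("pics/crop2.png",cv2.resize(s[170:270,190:450],None,fx=3,fy=3,interpolation=cv2.INTER_CUBIC))
```

```text
(no output)
```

View pics/crop1.png

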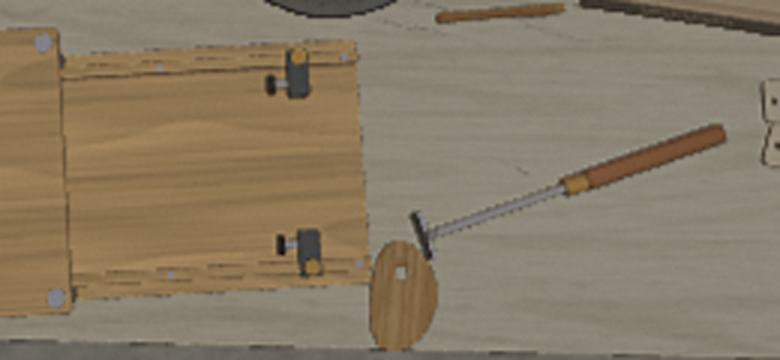

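View pics/crop2.png

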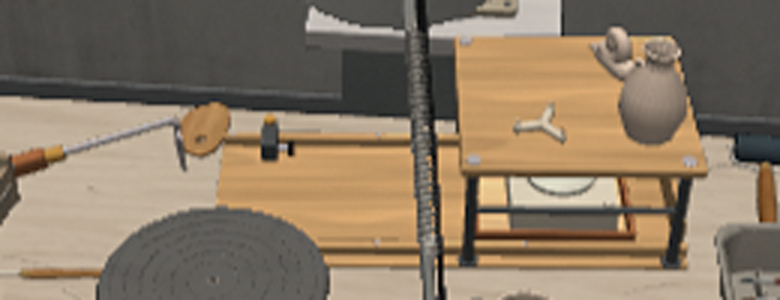

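Run:
```python
from h import *
import pickle
c=pickle.load(open("pics/top0.png.pkl","rb")); s=pickle.load(open("pics/side0.png.pkl","rb"))
T=lambda u,v,z:ray(c,270+u/3,205+v/3,z)[:2].round(4)
S=lambda u,v,z:ray(s,190+u/3,170+v/3,z)[:2].round(4)
fa,fb=T(356,42,.018),T(370,284,.018); ra,rb=T(57,28,.137),T(72,315,.137)
print("front",fa,fb,"roof",ra,rb)
# rack axis
d=(fa-fb);d=d/np.linalg.norm(d); print("d",d, (ra-rb)/np.linalg.norm(ra-rb))
print("butt",T(724,133,.02),"hfront",T(565,187,.036),"blade",T(423,234,.045),"blade ends",T(414,213,.045),T(431,257,.045))
print("bufs",T(270,85,.03),T(282,245,.03))
print("side edge",S(183,168,0),"tray near front top",S(503,233,.026),"back",S(634,233,.026), "lid",S(560,185,.05))
print("wheel",ray(c,380,169,.091),"wheel side",ray(s,190+213/3,170+281/3,.091))
print("rib",T(405,295,.006),"needle",T(500,13,.01),"cup",ray(c,266,172,.06))
print("butt side", ray(s,195,224,.02))
```

```text
front [ 0.583  -0.2033] [ 0.3755 -0.218 ] roof [0.5726 0.0487] [0.3471 0.0302]
d [0.99750001 0.07066627] [0.99665162 0.08176521]
butt [ 0.512  -0.5205] hfront [ 0.4614 -0.3798] blade [ 0.4186 -0.2584] blade ends [ 0.436  -0.2506] [ 0.3995 -0.2653]
bufs [ 0.5426 -0.1288] [ 0.4066 -0.1414]
side edge [ 0.4379 -0.2549] tray near front top [0.5414 0.0954] back [0.5291 0.2278] lid [0.4889 0.1512]
wheel [ 0.69799754 -0.17114391  0.091     ] wheel side [ 0.70485657 -0.16809966  0.091     ]
rib [ 0.3667 -0.2498] needle [ 0.6127 -0.3293] cup [0.68960483 0.11444225 0.06      ]
butt side [ 0.4687756  -0.43005189  0.02      ]
```

```bash
cat >> h.py <<'E'
def go(p,ang,o=None,pitch=0):
    "row numbers to world TCP p, tool down, tool x at world angle ang (deg)"
    o=o or status.get_obs(); R=rot(o["tcp_rot"])
    a=np.radians(ang); G=Ro.from_matrix(np.array([[np.cos(a),np.sin(a),0],[np.sin(a),-np.cos(a),0],[0,0,-1]]))
    d=R.inv().apply(np.array(p)-o["eef_pos"])/.15; w=(R.inv()*G).as_rotvec()/2/np.pi
    print("pos",d.round(3),"ang",w.round(4))
o_r=np.array([.4599,.0395]); ex=np.array([-.076,.9971]); ey=np.array([-.9971,-.076])
def rk(p): return ((np.array(p)[:2]-o_r)@ex).round(4),((np.array(p)[:2]-o_r)@ey).round(4)
def wr(x,y=0): return (o_r+x*ex+y*ey).round(4)
E
python3 - <<'E'
from h import *
import pickle
go([.48,-.431,.15],109.6)
s=pickle.load(open("pics/side0.png.pkl","rb"))
a=s["image"][215:265,330:430]; a=cv2.resize(a,None,fx=8,fy=8,interpolation=cv2.INTER_CUBIC)
a=cv2.convertScaleAbs(a,alpha=1.3,beta=10); cv2.imwrite("pics/crop3.png",a)
# expected pixel of tray features for lip at 15 / 35 / 55 mm
def pix(x,y,z):
    X=np.append(wr(x,y),z); p=s["R"]@X+np.array(s["t"]).ravel(); return (round((p[0]/p[2]*s["fx"]+s["cx"]-330)*8),round((p[1]/p[2]*s["fy"]+s["cy"]-215)*8))
for L in(.015,.035,.055):
    print(L,"near front rim",pix(L,-.08,.026),"near back rim",pix(L+.165,-.08,.026),"mould near front",pix(L+.0385,-.064,.041),"mould near back",pix(L+.1485,-.064,.041))
print("post",pix(0,-.1,.02))
E
```

```text
pos [ 2.464 -0.638  0.322] ang [-2.00e-04 -3.00e-04 -2.68e-01]
0.015 near front rim (130, 251) near back rim (563, 256) mould near front (231, 194) mould near back (520, 198)
0.035 near front rim (182, 251) near back rim (616, 256) mould near front (284, 195) mould near back (572, 198)
0.055 near front rim (235, 252) near back rim (668, 257) mould near front (336, 196) mould near back (624, 199)
post (91, 297)
```

View pics/crop3.png

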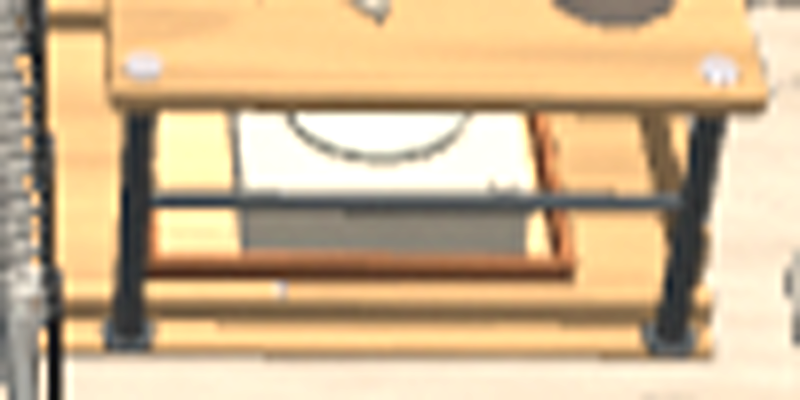

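{"method": "drive_tool", "body": {"moves": [{"delta_pos":[0.4,-0.1,0],"angular":[0,0,0]},{"delta_pos":[0.8,-0.2,0],"angular":[0,0,0]},{"delta_pos":[1,-0.3,0],"angular":[0,0,0]}], "gripper": 0.3, "force": 110}}

```text
time_s: 0.52
eef_pos: [0.2797, -0.5293, 0.1986]
tcp_rot: [-0.0, 0.993, 0.115, 0.0]
ft_force: [0.1, -0.6, 0.6]
grip_width: 0.06
grasp_force: 0.0
```

{"method": "drive_tool", "body": {"moves": [{"delta_pos":[0.4,-0.1,0],"angular":[0,0,-0.03]},{"delta_pos":[0.7,-0.2,0],"angular":[0,0,-0.06]},{"delta_pos":[1,-0.3,0],"angular":[0,0,-0.09]},{"delta_pos":[1,-0.3,0],"angular":[0,0,-0.12]},{"delta_pos":[1,-0.3,0],"angular":[0,0,-0.15]},{"delta_pos":[1,-0.3,0],"angular":[0,0,-0.18]},{"delta_pos":[1,-0.3,0],"angular":[0,0,-0.2]},{"delta_pos":[1,-0.3,0],"angular":[0,0,-0.2]}]}}

```text
time_s: 1.52
eef_pos: [0.4134, -0.4528, 0.1986]
tcp_rot: [-0.0, 0.737, 0.676, 0.0]
ft_force: [0.3, -0.0, -0.3]
grip_width: 0.0595
grasp_force: 0.0
```

Run:
```python
from h import *
o=status.get_obs();print(o["eef_pos"],o["grip_width"],o["ft_force"])
go([.48,-.431,.12],109.6)
```

```text
[ 0.41336737 -0.45275704  0.19859674] 0.05946758581148769 [ 0.32188252 -0.04355264 -0.27393686]
pos [0.183 0.43  0.524] ang [-0.0001 -0.0001 -0.0683]
```

{"method": "drive_tool", "body": {"moves": [{"delta_pos":[0.183,0.43,0.1],"angular":[0,0,-0.03]},{"delta_pos":[0.183,0.43,0.3],"angular":[0,0,-0.05]},{"delta_pos":[0.183,0.43,0.524],"angular":[0,0,-0.068]},{"delta_pos":[0.183,0.43,0.524],"angular":[0,0,-0.068]},{"delta_pos":[0.183,0.43,0.524],"angular":[0,0,-0.068]}]}}

```text
time_s: 2.15
eef_pos: [0.4804, -0.4317, 0.1214]
tcp_rot: [0.001, 0.578, 0.816, -0.0]
ft_force: [0.2, 0.3, 0.3]
grip_width: 0.0595
grasp_force: 0.0
```

Run:
```python
from h import *
o=status.get_obs();print(o["eef_pos"],rot(o["tcp_rot"]).as_matrix().round(3))
c=save("wrist","pics/w1.png"); print(c["fx"],c["cx"],c["cy"])
T=np.array(c["T_tool_cam"])
R=rot(o["tcp_rot"]).as_matrix()
def pix(X):
    p=R.T@(np.array(X)-o["eef_pos"]); p=T[:3,:3].T@(p-T[:3,3]); return (p[:2]/p[2]*c["fx"]+[c["cx"],c["cy"]]).round()
h=np.array([-.336,.942,0])
for k in(-.091,0,.043): print(k,pix(np.array([.48,-.431,.037+k*.16])+k*h))
```

```text
[ 0.48039758 -0.43171292  0.12143531] [[-0.333  0.943  0.001]
 [ 0.943  0.333 -0.001]
 [-0.001  0.    -1.   ]]
360.5618144276441 315.8546596683261 242.10269023293625
-0.091 [316. 331.]
0 [316. 234.]
0.043 [316. 177.]
```

View pics/w1.png

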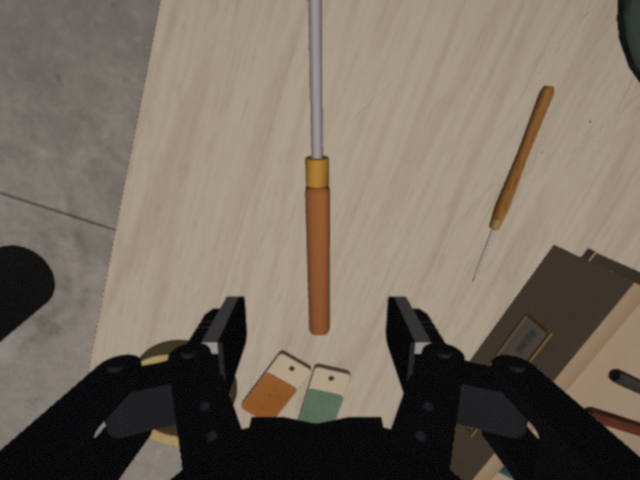

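{"method": "drive_tool", "body": {"moves": [{"delta_pos":[0.015,0,0.3],"angular":[0,0,0]},{"delta_pos":[0.015,0,0.6],"angular":[0,0,0]},{"delta_pos":[0.015,0,0.757],"angular":[0,0,0]},{"delta_pos":[0.015,0,0.757],"angular":[0,0,0]},{"delta_pos":[0.015,0,0.757],"angular":[0,0,0]}]}}

```text
time_s: 2.82
eef_pos: [0.4807, -0.4308, 0.0093]
tcp_rot: [0.002, 0.577, 0.817, -0.0]
ft_force: [0.4, -0.3, -0.0]
grip_width: 0.0595
grasp_force: 0.0
```

{"method": "drive_tool", "body": {"moves": [{"delta_pos":[0,0,0],"angular":[0,0,0]},{"delta_pos":[0,0,0],"angular":[0,0,0]},{"delta_pos":[0,0,0],"angular":[0,0,0]},{"delta_pos":[0,0,0],"angular":[0,0,0]},{"delta_pos":[0,0,0],"angular":[0,0,0]},{"delta_pos":[0,0,0],"angular":[0,0,0]}], "gripper": 1, "force": 115}}

```text
time_s: 3.58
eef_pos: [0.4795, -0.4292, 0.0071]
tcp_rot: [0.0, 0.577, 0.817, -0.0]
ft_force: [-0.5, 0.1, 2.1]
grip_width: -0.0001
grasp_force: 1.0
```

Run:
```python
from h import *
o=status.get_obs();print(o["eef_pos"],o["grip_width"],o["grasp_force"])
c=save("wrist","pics/w2.png");d=save("top","pics/top2.png")
a=np.vstack([cv2.resize(c["image"],(480,360)),cv2.resize(d["image"][225:305,390:550],(480,240),interpolation=cv2.INTER_CUBIC)])
cv2.imwrite("pics/m2.png",a)
```

```text
[ 0.47951206 -0.42918647  0.00709291] -8.844792607866584e-05 0.974404220469296
```

View pics/m2.png

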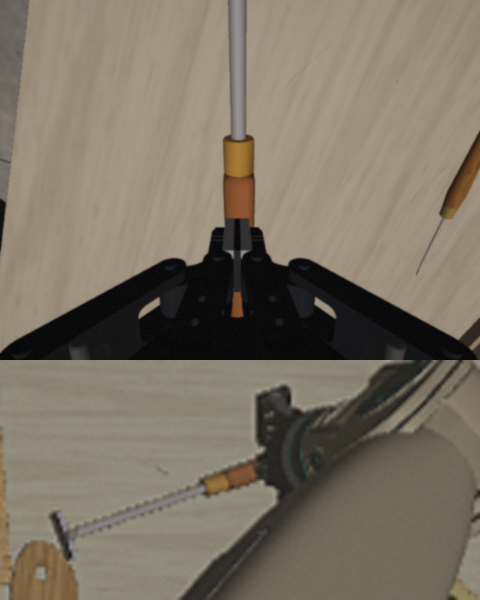

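{"method": "drive_tool", "body": {"moves": [{"delta_pos":[0,0,-0.05],"angular":[0,0,0]},{"delta_pos":[0,0,-0.1],"angular":[0,0,0]},{"delta_pos":[0,0,-0.2],"angular":[0,0,0]},{"delta_pos":[0,0,-0.2],"angular":[0,0,0]},{"delta_pos":[0,0,-0.2],"angular":[0,0,0]}]}}

```text
time_s: 4.3
eef_pos: [0.4795, -0.4292, 0.0372]
tcp_rot: [0.0, 0.577, 0.817, -0.0]
ft_force: [0.9, -1.0, 0.2]
grip_width: 0.0
grasp_force: 0.0
```

Run:
```python
from h import *
o=status.get_obs();print(o["eef_pos"],o["grip_width"],o["grasp_force"],o["ft_force"],o["moment"])
c=save("wrist","pics/w3.png");d=save("side","pics/side3.png")
a=np.hstack([cv2.resize(c["image"],(400,300)),cv2.resize(d["image"][180:240,180:260],(400,300),interpolation=cv2.INTER_CUBIC)])
cv2.imwrite("pics/m3.png",a)
```

```text
[ 0.47949305 -0.42919187  0.03723622] 7.841150879826436e-06 0.0 [ 0.91250629 -1.04339701  0.21938615] [-0.03596871 -0.00665208 -0.05389588]
```

View pics/m3.png

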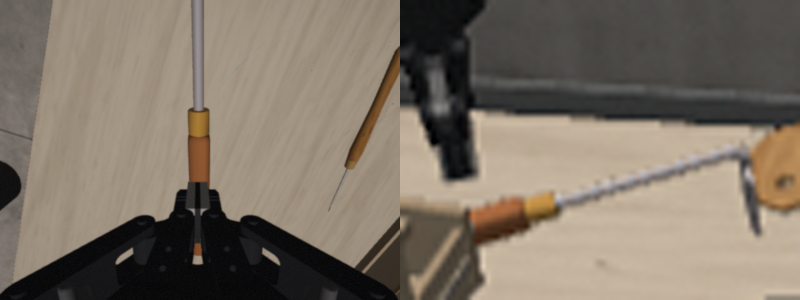

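Run:
```python
from h import *
import pickle
s=pickle.load(open("pics/side3.png.pkl","rb"))
def pix(X):
    p=s["R"]@np.array(X)+np.array(s["t"]).ravel(); q=p[:2]/p[2]*s["fx"]+[s["cx"],s["cy"]]; return q.round(1),((q-[180,180])*5).round()
print("tcp",pix([.4795,-.4292,.0372]))
print("handle grip top",pix([.48,-.43,.037]),"grip",pix([.48,-.43,.026]))
print("hook end in side: ferrule front",ray(s,180+560/5,180+200/5,.036),"edge",ray(s,180+757/5,180+233/5,0.0))
```

```text
tcp (array([193.5, 221.9]), array([ 67., 210.]))
handle grip top (array([193.2, 222.1]), array([ 66., 210.])) grip (array([193.7, 224.7]), array([ 69., 224.]))
hook end in side: ferrule front [ 0.43873807 -0.11834257  0.036     ] edge [0.41625869 0.00791658 0.        ]
```

{"method": "drive_tool", "body": {"moves": [{"delta_pos":[0,0,-0.15],"angular":[0,0,0]},{"delta_pos":[0,-0.2,-0.15],"angular":[0,0,0]},{"delta_pos":[0,-0.4,-0.15],"angular":[0,0,0]},{"delta_pos":[0,-0.4,0.0],"angular":[0,0,0]},{"delta_pos":[0,-0.4,0.19],"angular":[0,0,0]},{"delta_pos":[0,-0.4,0.19],"angular":[0,0,0]},{"delta_pos":[0,-0.4,0.19],"angular":[0,0,0]}]}}

```text
time_s: 5.28
eef_pos: [0.4231, -0.4493, 0.0088]
tcp_rot: [0.0, 0.576, 0.817, -0.0]
ft_force: [-0.1, -0.5, 0.9]
grip_width: -0.0
grasp_force: 0.0
```

{"method": "drive_tool", "body": {"moves": [{"delta_pos":[0,0,0.01],"angular":[0,0,0]},{"delta_pos":[0,0,0.02],"angular":[0,0,0]},{"delta_pos":[0,0,0.03],"angular":[0,0,0]},{"delta_pos":[0,0,0.03],"angular":[0,0,0]}]}}

```text
time_s: 5.78
eef_pos: [0.4228, -0.4491, 0.0039]
tcp_rot: [-0.0, 0.577, 0.817, 0.0]
ft_force: [0.1, 0.6, -1.0]
grip_width: -0.0002
grasp_force: 0.0
```

{"method": "drive_tool", "body": {"moves": [{"delta_pos":[0,0,0.01],"angular":[0,0,0]},{"delta_pos":[0,0,0.02],"angular":[0,0,0]},{"delta_pos":[0,0,0.03],"angular":[0,0,0]},{"delta_pos":[0,0,0.03],"angular":[0,0,0]}]}}

```text
time_s: 6.28
eef_pos: [0.4227, -0.449, -0.0009]
tcp_rot: [-0.0, 0.577, 0.817, 0.0]
ft_force: [-0.0, -0.6, -0.0]
grip_width: -0.0001
grasp_force: 0.0
```

{"method": "drive_tool", "body": {"moves": [{"delta_pos":[0,0,0.01],"angular":[0,0,0]},{"delta_pos":[0,0,0.02],"angular":[0,0,0]},{"delta_pos":[0,0,0.03],"angular":[0,0,0]},{"delta_pos":[0,0,0.03],"angular":[0,0,0]}]}}

```text
time_s: 6.78
eef_pos: [0.4227, -0.449, -0.0053]
tcp_rot: [-0.0, 0.576, 0.817, 0.0]
ft_force: [0.0, -0.5, -0.0]
grip_width: -0.0002
grasp_force: 0.0
```

{"method": "drive_tool", "body": {"moves": [{"delta_pos":[0,0,0.01],"angular":[0,0,0]},{"delta_pos":[0,0,0.02],"angular":[0,0,0]},{"delta_pos":[0,0,0.03],"angular":[0,0,0]},{"delta_pos":[0,0,0.03],"angular":[0,0,0]}]}}

```text
time_s: 7.28
eef_pos: [0.4227, -0.449, -0.0098]
tcp_rot: [-0.0, 0.577, 0.817, 0.0]
ft_force: [0.4, 0.5, 0.5]
grip_width: -0.0001
grasp_force: 0.0
```

{"method": "drive_tool", "body": {"moves": [{"delta_pos":[0,0,0.01],"angular":[0,0,0]},{"delta_pos":[0,0,0.02],"angular":[0,0,0]},{"delta_pos":[0,0,0.03],"angular":[0,0,0]},{"delta_pos":[0,0,0.03],"angular":[0,0,0]}]}}

```text
time_s: 7.78
eef_pos: [0.4227, -0.449, -0.0143]
tcp_rot: [-0.0, 0.577, 0.817, 0.0]
ft_force: [-0.8, -0.2, -0.4]
grip_width: 0.0003
grasp_force: 0.0
```

{"method": "drive_tool", "body": {"moves": [{"delta_pos":[0,0,0.01],"angular":[0,0,0]},{"delta_pos":[0,0,0.02],"angular":[0,0,0]},{"delta_pos":[0,0,0.02],"angular":[0,0,0]},{"delta_pos":[0,0,0.02],"angular":[0,0,0]}]}}

```text
time_s: 8.28
eef_pos: [0.4228, -0.4492, -0.0172]
tcp_rot: [-0.0, 0.577, 0.817, 0.0]
ft_force: [-0.6, -0.4, 0.6]
grip_width: -0.0
grasp_force: 0.0
```

{"method": "drive_tool", "body": {"moves": [{"delta_pos":[0,0,0.01],"angular":[0,0,0]},{"delta_pos":[0,0,0.02],"angular":[0,0,0]},{"delta_pos":[0,0,0.02],"angular":[0,0,0]},{"delta_pos":[0,0,0.02],"angular":[0,0,0]}]}}

```text
time_s: 8.78
eef_pos: [0.4228, -0.4492, -0.0202]
tcp_rot: [-0.0, 0.577, 0.817, 0.0]
ft_force: [-0.9, -0.4, -0.8]
grip_width: -0.0002
grasp_force: 0.0
```

{"method": "drive_tool", "body": {"moves": [{"delta_pos":[0,0,0.01],"angular":[0,0,0]},{"delta_pos":[0,0,0.02],"angular":[0,0,0]},{"delta_pos":[0,0,0.02],"angular":[0,0,0]},{"delta_pos":[0,0,0.02],"angular":[0,0,0]}]}}

```text
time_s: 9.28
eef_pos: [0.4228, -0.4491, -0.0232]
tcp_rot: [-0.0, 0.577, 0.817, 0.0]
ft_force: [0.0, -0.3, 0.4]
grip_width: -0.0
grasp_force: 0.0
```

{"method": "drive_tool", "body": {"moves": [{"delta_pos":[0,0,0.01],"angular":[0,0,0]},{"delta_pos":[0,0,0.02],"angular":[0,0,0]},{"delta_pos":[0,0,0.02],"angular":[0,0,0]},{"delta_pos":[0,0,0.02],"angular":[0,0,0]}]}}

```text
time_s: 9.78
eef_pos: [0.4228, -0.4492, -0.0262]
tcp_rot: [-0.0, 0.577, 0.817, 0.0]
ft_force: [-0.8, 0.0, 0.5]
grip_width: 0.0002
grasp_force: 0.0
```

{"method": "drive_tool", "body": {"moves": [{"delta_pos":[0,0,0.01],"angular":[0,0,0]},{"delta_pos":[0,0,0.02],"angular":[0,0,0]},{"delta_pos":[0,0,0.02],"angular":[0,0,0]},{"delta_pos":[0,0,0.02],"angular":[0,0,0]}]}}

```text
time_s: 10.28
eef_pos: [0.4228, -0.4492, -0.0291]
tcp_rot: [-0.0, 0.577, 0.817, 0.0]
ft_force: [-0.1, -0.5, -0.2]
grip_width: 0.0001
grasp_force: 0.0
```

{"method": "drive_tool", "body": {"moves": [{"delta_pos":[0,0,0.01],"angular":[0,0,0]},{"delta_pos":[0,0,0.02],"angular":[0,0,0]},{"delta_pos":[0,0,0.02],"angular":[0,0,0]},{"delta_pos":[0,0,0.02],"angular":[0,0,0]}]}}

```text
time_s: 10.78
eef_pos: [0.4228, -0.4491, -0.0322]
tcp_rot: [-0.0, 0.576, 0.817, 0.0]
ft_force: [0.3, -0.2, 1.3]
grip_width: 0.0
grasp_force: 0.0
```

{"method": "drive_tool", "body": {"moves": [{"delta_pos":[0,0,0.01],"angular":[0,0,0]},{"delta_pos":[0,0,0.02],"angular":[0,0,0]},{"delta_pos":[0,0,0.02],"angular":[0,0,0]},{"delta_pos":[0,0,0.02],"angular":[0,0,0]}]}}

```text
time_s: 11.28
eef_pos: [0.4228, -0.4492, -0.0323]
tcp_rot: [0.0, 0.576, 0.817, -0.0]
ft_force: [-4.0, 5.8, 17.8]
grip_width: -0.0002
grasp_force: 8.7
```

Run:
```python
from h import *
o=status.get_obs();print(o["eef_pos"],o["ft_force"],o["joint_torque"])
c=save("wrist","pics/w4.png");d=save("side","pics/side4.png")
a=np.hstack([cv2.resize(c["image"],(400,300)),cv2.resize(d["image"][180:240,160:240],(400,300),interpolation=cv2.INTER_CUBIC)])
cv2.imwrite("pics/m4.png",a)
s=d
p=s["R"]@o["eef_pos"]+np.array(s["t"]).ravel(); q=p[:2]/p[2]*s["fx"]+[s["cx"],s["cy"]]; print((q-[160,180])*5)
```

```text
[ 0.42284854 -0.44916422 -0.03228888] [-4.00467003  5.84314086 17.76671144] [-2.91933166e-01 -3.84856153e+01  2.11814350e+01 -2.51666330e+00
  6.01930101e-02 -7.58385540e-04]
[178.61949367 235.95923415]
```

View pics/m4.png

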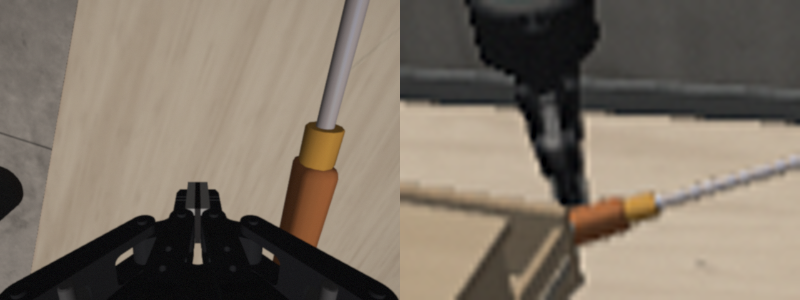

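{"method": "drive_tool", "body": {"moves": [{"delta_pos":[0,0,-0.25],"angular":[0,0,0]},{"delta_pos":[0,0,-0.55],"angular":[0,0,0]},{"delta_pos":[-0.027,0.2,-0.55],"angular":[0,0,0]},{"delta_pos":[-0.027,0.4,-0.55],"angular":[0,0,0]},{"delta_pos":[-0.027,0.4,-0.55],"angular":[0,0,0]},{"delta_pos":[-0.027,0.4,-0.3],"angular":[0,0,0]},{"delta_pos":[-0.027,0.4,-0.055],"angular":[0,0,0]},{"delta_pos":[-0.027,0.4,-0.055],"angular":[0,0,0]}], "gripper": 0.3}}

```text
time_s: 12.38
eef_pos: [0.4771, -0.4299, -0.0305]
tcp_rot: [-0.004, 0.577, 0.817, 0.001]
ft_force: [-0.2, 0.5, 0.9]
grip_width: 0.06
grasp_force: 0.0
```

{"method": "drive_tool", "body": {"moves": [{"delta_pos":[0,0,0],"angular":[0,0,0]},{"delta_pos":[0,0,0],"angular":[0,0,0]},{"delta_pos":[0,0,0],"angular":[0,0,0]},{"delta_pos":[0,0,0],"angular":[0,0,0]},{"delta_pos":[0,0,0],"angular":[0,0,0]}], "gripper": 1, "force": 115}}

```text
time_s: 13.0
eef_pos: [0.4817, -0.4345, -0.0246]
tcp_rot: [0.002, 0.576, 0.817, -0.001]
ft_force: [-1.1, -0.3, 6.3]
grip_width: 0.0163
grasp_force: 112.2
```

{"method": "drive_tool", "body": {"moves": [{"delta_pos":[0,0,-0.1],"angular":[0,0,0]},{"delta_pos":[0,0,-0.3],"angular":[0,0,0.01]},{"delta_pos":[0,0,-0.3],"angular":[0,0,0.025]},{"delta_pos":[0,0,-0.3],"angular":[0,0,0.042]},{"delta_pos":[0,0,-0.3],"angular":[0,0,0.042]},{"delta_pos":[0,0,-0.3],"angular":[0,0,0.042]}]}}

```text
time_s: 13.75
eef_pos: [0.4806, -0.4327, 0.0182]
tcp_rot: [-0.0, 0.678, 0.735, 0.0]
ft_force: [-0.3, -0.1, -1.8]
grip_width: 0.0163
grasp_force: 112.3
```

Run:
```python
from h import *
o=status.get_obs();print(o["eef_pos"],o["grip_width"],o["grasp_force"],o["ft_force"],o["moment"],rot(o["tcp_rot"]).as_matrix().round(3))
for x in(-.3,-.147): go(np.append(wr(x),.015),94.36)
```

```text
[ 0.48064813 -0.43268503  0.01824376] 0.016255485660637857 112.34214663505554 [-0.31284694 -0.12338301 -1.76822318] [-0.01513066 -0.00505227 -0.03145852] [[-0.079  0.997 -0.   ]
 [ 0.997  0.079  0.   ]
 [ 0.    -0.    -1.   ]]
pos [1.149 0.105 0.022] ang [-0.     -0.      0.0005]
pos [2.169 0.109 0.022] ang [-0.     -0.      0.0005]
```

{"method": "drive_tool", "body": {"moves": [{"delta_pos":[0.2,0.109,0],"angular":[0,0,0]},{"delta_pos":[0.45,0.109,0],"angular":[0,0,0]},{"delta_pos":[0.7,0.109,0],"angular":[0,0,0]},{"delta_pos":[1,0.109,0],"angular":[0,0,0]},{"delta_pos":[1,0.109,0],"angular":[0,0,0]}]}}

```text
time_s: 14.38
eef_pos: [0.4835, -0.2781, 0.0174]
tcp_rot: [-0.002, 0.677, 0.736, 0.0]
ft_force: [-0.0, -0.9, -1.1]
grip_width: 0.0161
grasp_force: 112.5
```

{"method": "drive_tool", "body": {"moves": [{"delta_pos":[0.2,0,0],"angular":[0,0,0]},{"delta_pos":[0.4,0,0],"angular":[0,0,0]},{"delta_pos":[0.6,0,0],"angular":[0,0,0]},{"delta_pos":[0.8,0,0],"angular":[0,0,0]},{"delta_pos":[0.9,0,0],"angular":[0,0,0]},{"delta_pos":[0.9,0,0],"angular":[0,0,0]}]}}

```text
time_s: 15.12
eef_pos: [0.475, -0.1475, 0.0182]
tcp_rot: [0.0, 0.679, 0.735, -0.0]
ft_force: [0.3, 0.6, -0.5]
grip_width: 0.0165
grasp_force: 112.4
```

Run:
```python
from h import *
o=status.get_obs();print(o["eef_pos"],rk(o["eef_pos"]),o["ft_force"])
go(np.append(wr(-.147),.015),94.36)
c=save("side","pics/side5.png"); t=save("top","pics/top5.png")
a=np.vstack([cv2.resize(c["image"][200:260,310:430],(600,300),interpolation=cv2.INTER_CUBIC),cv2.resize(t["image"][210:320,270:490],(600,300),interpolation=cv2.INTER_CUBIC)])
cv2.imwrite("pics/m5.png",a)
```

```text
[ 0.47503342 -0.14749104  0.01821069] (np.float64(-0.1876), np.float64(-0.0009)) [ 0.30708418  0.62243592 -0.51345413]
pos [ 0.271 -0.005  0.021] ang [0.     0.0001 0.0005]
```

View pics/m5.png

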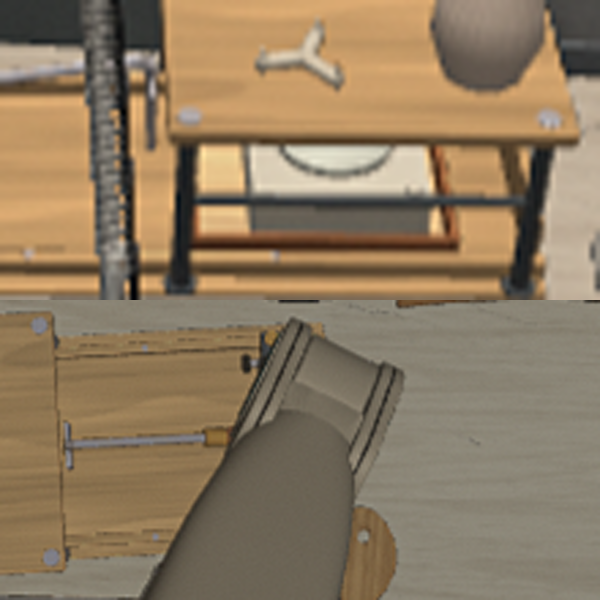

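Run:
```python
from h import *
import pickle
s=pickle.load(open("pics/side5.png.pkl","rb"));t=pickle.load(open("pics/top5.png.pkl","rb"))
def px(c,X):
    p=c["R"]@np.array(X)+np.array(c["t"]).ravel(); return (p[:2]/p[2]*c["fx"]+[c["cx"],c["cy"]]).round(1)
for x in(-.005,0.,.005):
  for z in(.035,.045): print(x,z,px(s,np.append(wr(x,-.02),z)))
print("seen near blade bottom corner",[310+152/5,200+148/5])
for z in(.08,.09,.1): print(z,rk(ray(t,270+67*220/600,210+145*110/300,z)))
```

```text
-0.005 0.035 [339.3 231.4]
-0.005 0.045 [339.4 228.9]
0.0 0.035 [340.9 231.4]
0.0 0.045 [341.  228.9]
0.005 0.035 [342.5 231.4]
0.005 0.045 [342.6 228.9]
seen near blade bottom corner [340.4, 229.6]
0.08 (np.float64(-0.005), np.float64(0.0008))
0.09 (np.float64(-0.0054), np.float64(0.0013))
0.1 (np.float64(-0.0058), np.float64(0.0018))
```

{"method": "drive_tool", "body": {"moves": [{"delta_pos":[0.1,0,0],"angular":[0,0,0]},{"delta_pos":[0.2,0,0],"angular":[0,0,0]},{"delta_pos":[0.285,0,0],"angular":[0,0,0]},{"delta_pos":[0.285,0,0],"angular":[0,0,0]},{"delta_pos":[0.285,0,0.06],"angular":[0,0,0]},{"delta_pos":[0.285,0,0.12],"angular":[0,0,0]},{"delta_pos":[0.285,0,0.17],"angular":[0,0,0]},{"delta_pos":[0.285,0,0.17],"angular":[0,0,0]}]}}

```text
time_s: 16.23
eef_pos: [0.4705, -0.1047, -0.0084]
tcp_rot: [-0.001, 0.679, 0.734, -0.0]
ft_force: [-0.9, -1.2, -2.0]
grip_width: 0.0164
grasp_force: 112.4
```

{"method": "drive_tool", "body": {"moves": [{"delta_pos":[0,0,0.01],"angular":[0,0,0]},{"delta_pos":[0,0,0.02],"angular":[0,0,0]},{"delta_pos":[0,0,0.02],"angular":[0,0,0]}]}}

```text
time_s: 16.6
eef_pos: [0.4716, -0.1049, -0.0103]
tcp_rot: [0.0, 0.679, 0.734, 0.0]
ft_force: [-0.3, -0.2, -0.8]
grip_width: 0.0163
grasp_force: 112.4
```

{"method": "drive_tool", "body": {"moves": [{"delta_pos":[0,0,0.01],"angular":[0,0,0]},{"delta_pos":[0,0,0.013],"angular":[0,0,0]},{"delta_pos":[0,0,0.013],"angular":[0,0,0]}]}}

```text
time_s: 16.98
eef_pos: [0.4714, -0.1048, -0.0124]
tcp_rot: [-0.0, 0.679, 0.734, -0.0]
ft_force: [0.1, -0.5, -2.0]
grip_width: 0.0165
grasp_force: 112.4
```

{"method": "drive_tool", "body": {"moves": [{"delta_pos":[0,0,0.01],"angular":[0,0,0]},{"delta_pos":[0,0,0.01],"angular":[0,0,0]},{"delta_pos":[0,0,0.01],"angular":[0,0,0]}]}}

```text
time_s: 17.35
eef_pos: [0.4715, -0.1048, -0.0139]
tcp_rot: [-0.0, 0.679, 0.734, -0.0]
ft_force: [-0.3, -0.0, -2.1]
grip_width: 0.0164
grasp_force: 112.4
```

{"method": "drive_tool", "body": {"moves": [{"delta_pos":[0,0,0.01],"angular":[0,0,0]},{"delta_pos":[0,0,0.01],"angular":[0,0,0]},{"delta_pos":[0,0,0.01],"angular":[0,0,0]}]}}

```text
time_s: 17.73
eef_pos: [0.4717, -0.1049, -0.0152]
tcp_rot: [0.0, 0.679, 0.734, 0.0]
ft_force: [-0.0, -1.1, 0.5]
grip_width: 0.0162
grasp_force: 112.8
```

{"method": "drive_tool", "body": {"moves": [{"delta_pos":[-0.03,0,-0.004],"angular":[0,0,0]},{"delta_pos":[-0.06,0,-0.004],"angular":[0,0,0]},{"delta_pos":[-0.09,0,-0.004],"angular":[0,0,0]},{"delta_pos":[-0.12,0,-0.004],"angular":[0,0,0]},{"delta_pos":[-0.16,0,-0.004],"angular":[0,0,0]},{"delta_pos":[-0.2,0,-0.004],"angular":[0,0,0]},{"delta_pos":[-0.25,0,-0.004],"angular":[0,0,0]}]}}

```text
time_s: 18.6
eef_pos: [0.4731, -0.1405, -0.0155]
tcp_rot: [-0.002, 0.679, 0.734, 0.001]
ft_force: [1.1, 4.7, -1.4]
grip_width: 0.0162
grasp_force: 112.5
```

{"method": "drive_tool", "body": {"moves": [{"delta_pos":[-0.05,0,0],"angular":[0,0,0]},{"delta_pos":[-0.1,0,0],"angular":[0,0,0]},{"delta_pos":[-0.15,0,0],"angular":[0,0,0]},{"delta_pos":[-0.2,0,0],"angular":[0,0,0]},{"delta_pos":[-0.25,0,0],"angular":[0,0,0]},{"delta_pos":[-0.3,0,0],"angular":[0,0,0]},{"delta_pos":[-0.35,0,0],"angular":[0,0,0]},{"delta_pos":[-0.4,0,0],"angular":[0,0,0]}]}}

```text
time_s: 19.6
eef_pos: [0.4776, -0.2001, -0.0156]
tcp_rot: [-0.002, 0.679, 0.734, 0.001]
ft_force: [0.0, 5.7, -0.5]
grip_width: 0.0164
grasp_force: 112.5
```

{"method": "drive_tool", "body": {"moves": [{"delta_pos":[-0.05,0,0],"angular":[0,0,0]},{"delta_pos":[-0.1,0,0],"angular":[0,0,0]},{"delta_pos":[-0.15,0,0],"angular":[0,0,0]},{"delta_pos":[-0.2,0,0],"angular":[0,0,0]},{"delta_pos":[-0.25,0,0],"angular":[0,0,0]},{"delta_pos":[-0.3,0,0],"angular":[0,0,0]},{"delta_pos":[-0.35,0,0],"angular":[0,0,0]}]}}

```text
time_s: 20.48
eef_pos: [0.4815, -0.2522, -0.0158]
tcp_rot: [-0.003, 0.679, 0.734, 0.001]
ft_force: [-0.2, 4.7, 0.1]
grip_width: 0.0161
grasp_force: 112.5
```

Run:
```python
from h import *
import pickle
o=status.get_obs();print(o["eef_pos"],rk(o["eef_pos"]),o["ft_force"],o["moment"])
t=save("top","pics/top6.png")
```

```text
[ 0.481543   -0.25216023 -0.01579587] (np.float64(-0.2925), np.float64(0.0006)) [-0.19306158  4.72014101  0.11563598] [1.28399423 0.05199889 0.008187  ]
```

{"method": "drive_tool", "body": {"moves": [{"delta_pos":[-0.04,0,0],"angular":[0,0,0]},{"delta_pos":[-0.08,0,0],"angular":[0,0,0]},{"delta_pos":[-0.12,0,0],"angular":[0,0,0]},{"delta_pos":[-0.16,0,0],"angular":[0,0,0]},{"delta_pos":[-0.2,0,0],"angular":[0,0,0]},{"delta_pos":[-0.24,0,0],"angular":[0,0,0]}]}}

```text
time_s: 21.28
eef_pos: [0.4845, -0.288, -0.0157]
tcp_rot: [-0.002, 0.679, 0.734, 0.001]
ft_force: [-0.6, 6.1, -0.4]
grip_width: 0.0165
grasp_force: 112.6
```

{"method": "drive_tool", "body": {"moves": [{"delta_pos":[-0.015,0,0],"angular":[0,0,0]},{"delta_pos":[-0.03,0,0],"angular":[0,0,0]},{"delta_pos":[-0.03,0,0],"angular":[0,0,0]}]}}

```text
time_s: 21.65
eef_pos: [0.4852, -0.2934, -0.0154]
tcp_rot: [-0.002, 0.679, 0.734, 0.0]
ft_force: [-1.1, 5.0, -0.9]
grip_width: 0.0163
grasp_force: 112.6
```

{"method": "drive_tool", "body": {"moves": [{"delta_pos":[-0.01,0,0],"angular":[0,0,0]},{"delta_pos":[-0.02,0,0],"angular":[0,0,0]},{"delta_pos":[-0.02,0,0],"angular":[0,0,0]}]}}

```text
time_s: 22.02
eef_pos: [0.4856, -0.2965, -0.0153]
tcp_rot: [-0.001, 0.679, 0.734, 0.0]
ft_force: [-1.4, 5.0, -1.0]
grip_width: 0.0163
grasp_force: 112.6
```

{"method": "drive_tool", "body": {"moves": [{"delta_pos":[-0.01,0,0],"angular":[0,0,0]},{"delta_pos":[-0.015,0,0],"angular":[0,0,0]},{"delta_pos":[-0.015,0,0],"angular":[0,0,0]}]}}

```text
time_s: 22.4
eef_pos: [0.4858, -0.2987, -0.0153]
tcp_rot: [-0.001, 0.679, 0.734, 0.0]
ft_force: [-0.5, 4.4, -1.4]
grip_width: 0.0162
grasp_force: 112.6
```

{"method": "drive_tool", "body": {"moves": [{"delta_pos":[-0.01,0,0],"angular":[0,0,0]},{"delta_pos":[-0.015,0,0],"angular":[0,0,0]},{"delta_pos":[-0.015,0,0],"angular":[0,0,0]}]}}

```text
time_s: 22.78
eef_pos: [0.4861, -0.301, -0.0153]
tcp_rot: [-0.001, 0.679, 0.734, 0.0]
ft_force: [0.1, 5.1, -1.0]
grip_width: 0.0163
grasp_force: 112.6
```

{"method": "drive_tool", "body": {"moves": [{"delta_pos":[-0.01,0,0],"angular":[0,0,0]},{"delta_pos":[-0.015,0,0],"angular":[0,0,0]},{"delta_pos":[-0.015,0,0],"angular":[0,0,0]}]}}

```text
time_s: 23.15
eef_pos: [0.4862, -0.3032, -0.0153]
tcp_rot: [-0.001, 0.679, 0.734, 0.0]
ft_force: [-0.5, 5.6, -0.7]
grip_width: 0.0163
grasp_force: 112.6
```

{"method": "drive_tool", "body": {"moves": [{"delta_pos":[-0.01,0,0],"angular":[0,0,0]},{"delta_pos":[-0.015,0,0],"angular":[0,0,0]},{"delta_pos":[-0.015,0,0],"angular":[0,0,0]}]}}

```text
time_s: 23.52
eef_pos: [0.4864, -0.3055, -0.0153]
tcp_rot: [-0.001, 0.679, 0.734, 0.0]
ft_force: [-0.4, 4.7, -0.4]
grip_width: 0.0162
grasp_force: 112.6
```

{"method": "drive_tool", "body": {"moves": [{"delta_pos":[-0.01,0,0],"angular":[0,0,0]},{"delta_pos":[-0.015,0,0],"angular":[0,0,0]},{"delta_pos":[-0.015,0,0],"angular":[0,0,0]}]}}

```text
time_s: 23.9
eef_pos: [0.4864, -0.3067, -0.0155]
tcp_rot: [-0.002, 0.679, 0.734, 0.001]
ft_force: [-0.5, 6.9, -1.1]
grip_width: 0.0162
grasp_force: 112.6
```

{"method": "drive_tool", "body": {"moves": [{"delta_pos":[-0.01,0,0],"angular":[0,0,0]},{"delta_pos":[-0.015,0,0],"angular":[0,0,0]},{"delta_pos":[-0.015,0,0],"angular":[0,0,0]}]}}

```text
time_s: 24.28
eef_pos: [0.4863, -0.3074, -0.016]
tcp_rot: [-0.003, 0.679, 0.734, 0.002]
ft_force: [0.1, 9.0, -0.4]
grip_width: 0.0161
grasp_force: 112.5
```

{"method": "drive_tool", "body": {"moves": [{"delta_pos":[-0.01,0,0],"angular":[0,0,0]},{"delta_pos":[-0.015,0,0],"angular":[0,0,0]},{"delta_pos":[-0.015,0,0],"angular":[0,0,0]}]}}

```text
time_s: 24.65
eef_pos: [0.486, -0.308, -0.0165]
tcp_rot: [-0.004, 0.679, 0.734, 0.003]
ft_force: [1.0, 12.0, -1.5]
grip_width: 0.0162
grasp_force: 112.4
```

{"method": "drive_tool", "body": {"moves": [{"delta_pos":[-0.01,0,0],"angular":[0,0,0]},{"delta_pos":[-0.015,0,0],"angular":[0,0,0]},{"delta_pos":[-0.015,0,0],"angular":[0,0,0]}]}}

```text
time_s: 25.02
eef_pos: [0.4859, -0.3086, -0.0169]
tcp_rot: [-0.005, 0.679, 0.734, 0.004]
ft_force: [2.0, 14.5, -1.2]
grip_width: 0.0165
grasp_force: 112.4
```

{"method": "drive_tool", "body": {"moves": [{"delta_pos":[-0.007,0,0],"angular":[0,0,0]},{"delta_pos":[-0.01,0,0],"angular":[0,0,0]},{"delta_pos":[-0.01,0,0],"angular":[0,0,0]},{"delta_pos":[-0.01,0,0],"angular":[0,0,0]}]}}

```text
time_s: 25.52
eef_pos: [0.4858, -0.309, -0.0172]
tcp_rot: [-0.006, 0.679, 0.735, 0.005]
ft_force: [1.3, 16.5, -1.9]
grip_width: 0.0163
grasp_force: 112.4
```

Run:
```python
from h import *
o=status.get_obs();print(o["eef_pos"],rk(o["eef_pos"]),o["ft_force"],o["moment"])
```

```text
[ 0.48577027 -0.30900357 -0.01724453] (np.float64(-0.3495), np.float64(0.0007)) [ 1.26879946 16.46849972 -1.94655351] [ 3.41160866 -0.33214196 -0.38391072]
```

{"method": "drive_tool", "body": {"moves": [{"delta_pos":[0.04,0,0],"angular":[0,0,0]},{"delta_pos":[0.08,0,0],"angular":[0,0,0]},{"delta_pos":[0.12,0,-0.005],"angular":[0,0,0]},{"delta_pos":[0.13,0,-0.01],"angular":[0,0,0]},{"delta_pos":[0.13,0,-0.01],"angular":[0,0,0]}]}}

```text
time_s: 26.15
eef_pos: [0.4868, -0.2983, -0.013]
tcp_rot: [0.001, 0.679, 0.734, -0.0]
ft_force: [0.0, 0.1, -0.9]
grip_width: 0.0162
grasp_force: 112.6
```

{"method": "drive_tool", "body": {"moves": [{"delta_pos":[0,0,-0.05],"angular":[0,0,0]},{"delta_pos":[0,0,-0.12],"angular":[0,0,0]},{"delta_pos":[0,0,-0.2],"angular":[0,0,0]},{"delta_pos":[0,0,-0.27],"angular":[0,0,0]},{"delta_pos":[0,0,-0.27],"angular":[0,0,0]}]}}

```text
time_s: 26.78
eef_pos: [0.4877, -0.2987, 0.0289]
tcp_rot: [0.002, 0.679, 0.734, 0.0]
ft_force: [0.3, 0.0, -2.2]
grip_width: 0.0164
grasp_force: 112.5
```

Run:
```python
from h import *
o=status.get_obs();print(o["eef_pos"],rk(o["eef_pos"]),o["ft_force"],o["moment"])
print(rk([.48,-.46]))
```

```text
[ 0.48770639 -0.29866025  0.02887063] (np.float64(-0.3393), np.float64(-0.002)) [ 0.30545749  0.01175874 -2.23120662] [-0.0519314  -0.00122093  0.01281635]
(np.float64(-0.4996), np.float64(0.0179))
```

{"method": "drive_tool", "body": {"moves": [{"delta_pos":[-0.2,0,0],"angular":[0,0,0]},{"delta_pos":[-0.45,0,0],"angular":[0,0,0]},{"delta_pos":[-0.7,0,0],"angular":[0,0,0]},{"delta_pos":[-0.875,0,0],"angular":[0,0,0]},{"delta_pos":[-0.875,0,0.1],"angular":[0,0,0]},{"delta_pos":[-0.875,0,0.2],"angular":[0,0,0]},{"delta_pos":[-0.875,0,0.33],"angular":[0,0,0]},{"delta_pos":[-0.875,0,0.33],"angular":[0,0,0]}]}}

```text
time_s: 27.78
eef_pos: [0.4963, -0.4271, -0.0239]
tcp_rot: [-0.001, 0.679, 0.734, 0.0]
ft_force: [-0.1, -0.4, -2.1]
grip_width: 0.0165
grasp_force: 113.1
```

{"method": "drive_tool", "body": {"moves": [{"delta_pos":[0,0,0.01],"angular":[0,0,0]},{"delta_pos":[0,0,0.015],"angular":[0,0,0]},{"delta_pos":[0,0,0.015],"angular":[0,0,0]}]}}

```text
time_s: 28.15
eef_pos: [0.4968, -0.4283, -0.0245]
tcp_rot: [-0.0, 0.679, 0.734, -0.0]
ft_force: [-1.0, 1.5, -0.3]
grip_width: 0.016
grasp_force: 113.3
```

{"method": "drive_tool", "body": {"moves": [{"delta_pos":[0,0,0.007],"angular":[0,0,0]},{"delta_pos":[0,0,0.007],"angular":[0,0,0]}]}}

```text
time_s: 28.4
eef_pos: [0.4969, -0.4285, -0.0246]
tcp_rot: [0.0, 0.679, 0.734, 0.0]
ft_force: [-0.5, 2.7, 6.0]
grip_width: 0.016
grasp_force: 114.0
```

{"method": "drive_tool", "body": {"moves": [{"delta_pos":[0,0,0],"angular":[0,0,0]},{"delta_pos":[0,0,0],"angular":[0,0,0]},{"delta_pos":[0,0,0],"angular":[0,0,0]},{"delta_pos":[0,0,0],"angular":[0,0,0]}], "gripper": 0.3}}

```text
time_s: 28.9
eef_pos: [0.4967, -0.4286, -0.0257]
tcp_rot: [-0.0, 0.679, 0.734, -0.0]
ft_force: [0.2, 0.4, -0.2]
grip_width: 0.06
grasp_force: 0.0
```

{"method": "drive_tool", "body": {"moves": [{"delta_pos":[0,0,-0.2],"angular":[0,0,0]},{"delta_pos":[0,0,-0.5],"angular":[0,0,0]},{"delta_pos":[0,0,-0.9],"angular":[0,0,0]},{"delta_pos":[0,0,-1],"angular":[0,0,0]}]}}

```text
time_s: 29.4
eef_pos: [0.4994, -0.4313, 0.13]
tcp_rot: [0.005, 0.679, 0.734, -0.0]
ft_force: [-0.8, -0.6, 0.7]
grip_width: 0.0598
grasp_force: 0.0
```

Run:
```python
from h import *
o=status.get_obs();print(o["eef_pos"],rk(o["eef_pos"]),o["ft_force"])
# image of the lid from top, measured by code: bright pixels in region near expected lid
t=save("top","pics/top7.png"); im=t["image"]
def px(c,X):
    p=c["R"]@np.array(X)+np.array(c["t"]).ravel(); return (p[:2]/p[2]*c["fx"]+[c["cx"],c["cy"]])
L=-.170; X=np.append(wr(L+.093),.05); print("expect lid px",px(t,X),X)
g=im[215:315,270:400].min(axis=2); m=(g>150).astype(np.uint8)
n,_,st,ce=cv2.connectedComponentsWithStats(m)
for i in range(1,n):
    if st[i,4]>20: print(st[i]+[270,215,0,0,0],ce[i]+[270,215])
s=save("side","pics/side7.png")
print("side exp",px(s,X))
```

```text
[ 0.49938444 -0.43128981  0.12998562] (np.float64(-0.4724), np.float64(-0.0036)) [-0.78686458 -0.58001049  0.73442224]
expect lid px [323.67576533 261.96270524] [ 0.4658 -0.0373  0.05  ]
[324 258  10  12  41] [329.95121951 264.65853659]
[322 259   6   6  27] [324.88888889 261.51851852]
side exp [316.40887137 223.36754866]
```

{"method": "drive_tool", "body": {"moves": [{"delta_pos":[0.3,0,-0.07],"angular":[0,0,0]},{"delta_pos":[0.65,0,-0.07],"angular":[0,0,0]},{"delta_pos":[1,0,-0.07],"angular":[0,0,0]},{"delta_pos":[1,0,-0.07],"angular":[0,0,0]}]}}

```text
time_s: 30.0
eef_pos: [0.4822, -0.2742, 0.1319]
tcp_rot: [-0.004, 0.678, 0.735, -0.0]
ft_force: [-0.2, -0.4, -0.9]
grip_width: 0.0597
grasp_force: 0.0
```

{"method": "drive_tool", "body": {"moves": [{"delta_pos":[0.3,0,0],"angular":[0,0,0]},{"delta_pos":[0.65,0,0],"angular":[0,0,0]},{"delta_pos":[1,0,0],"angular":[0,0,0]},{"delta_pos":[1,0,0],"angular":[0,0,0]}]}}

```text
time_s: 30.5
eef_pos: [0.4716, -0.1269, 0.1331]
tcp_rot: [-0.002, 0.678, 0.735, -0.001]
ft_force: [1.1, 0.1, 0.0]
grip_width: 0.0597
grasp_force: 0.0
```

```bash
cat >> h.py <<'E'
def wpix(c,o,X):
    T=np.array(c["T_tool_cam"]);R=rot(o["tcp_rot"]).as_matrix()
    p=T[:3,:3].T@(R.T@(np.array(X)-o["eef_pos"])-T[:3,3]); return p[:2]/p[2]*[c["fx"],c["fy"]]+[c["cx"],c["cy"]]
def wray(c,o,u,v,z):
    T=np.array(c["T_tool_cam"]);R=rot(o["tcp_rot"]).as_matrix()
    d=R@T[:3,:3]@np.array([(u-c["cx"])/c["fx"],(v-c["cy"])/c["fy"],1.]); C=R@T[:3,3]+o["eef_pos"]
    return C+d*(z-C[2])/d[2]
E
python3 - <<'E'
from h import *
o=status.get_obs();print(o["eef_pos"],o["ft_force"])
go(np.append(wr(-.077),.14),94.36)
E
```

```text
[ 0.47155456 -0.12688838  0.13305519] [1.06707581 0.07922453 0.04689452]
pos [ 0.598  0.01  -0.045] ang [-0.0006 -0.0003  0.0009]
```

{"method": "drive_tool", "body": {"moves": [{"delta_pos":[0.25,0.01,-0.045],"angular":[0,0,0]},{"delta_pos":[0.5,0.01,-0.045],"angular":[0,0,0]},{"delta_pos":[0.6,0.01,-0.045],"angular":[0,0,0]},{"delta_pos":[0.6,0.01,-0.045],"angular":[0,0,0]},{"delta_pos":[0.6,0.01,-0.045],"angular":[0,0,0]}]}}

```text
time_s: 31.12
eef_pos: [0.4683, -0.0408, 0.1414]
tcp_rot: [0.0, 0.679, 0.734, -0.0]
ft_force: [0.4, -0.7, -1.1]
grip_width: 0.0598
grasp_force: 0.0
```

Run:
```python
from h import *
o=status.get_obs();print(o["eef_pos"],o["ft_force"])
c=save("wrist","pics/w8.png"); im=c["image"]
for X,n in((np.append(wr(-.077),.077),"knobtop"),(np.append(wr(-.077),.041),"mould"),(np.append(wr(-.077+.037),.045),"rim")): print(n,wpix(c,o,X))
g=cv2.GaussianBlur(cv2.cvtColor(im,cv2.COLOR_BGR2GRAY),(5,5),1)
for r0,r1 in((14,30),(40,75)):
    k=cv2.HoughCircles(g,cv2.HOUGH_GRADIENT,1,20,param1=80,param2=22,minRadius=r0,maxRadius=r1)
    print(r0,None if k is None else k[0][:6].round(1).tolist())
```

```text
[ 0.46825013 -0.04082034  0.14142081] [ 0.36296886 -0.7400516  -1.05780041]
knobtop [312.57613852 237.3232539 ]
mould [313.01767676 224.51430223]
rim [312.81117277 177.84223312]
14 [[536.5, 89.5, 18.799999237060547], [312.5, 239.5, 17.700000762939453], [628.5, 108.5, 18.799999237060547], [91.5, 91.5, 19.100000381469727]]
40 [[313.5, 230.5, 46.0], [331.5, 178.5, 45.599998474121094]]
```

Run:
```python
from h import *
import pickle
o=status.get_obs(); c=pickle.load(open("pics/w8.png.pkl","rb"))
a=wray(c,o,312.5,239.5,.075);b=wray(c,o,313.5,230.5,.047); print(a,b,rk(a))
m=(a*.6+b*.4)
go([m[0],m[1],.022],94.36,o)
t=save("top","pics/top8.png")
```

```text
[ 0.46589382 -0.03953261  0.075     ] [ 0.46647584 -0.04057212  0.047     ] (np.float64(-0.0793), np.float64(0.0))
pos [ 0.008 -0.014  0.797] ang [-0.      0.0001  0.0001]
```

{"method": "drive_tool", "body": {"moves": [{"delta_pos":[0.008,-0.014,0.2],"angular":[0,0,0]},{"delta_pos":[0.008,-0.014,0.4],"angular":[0,0,0]},{"delta_pos":[0.008,-0.014,0.6],"angular":[0,0,0]},{"delta_pos":[0.008,-0.014,0.7],"angular":[0,0,0]},{"delta_pos":[0.008,-0.014,0.78],"angular":[0,0,0]},{"delta_pos":[0.008,-0.014,0.78],"angular":[0,0,0]}], "gripper": 0.45}}

```text
time_s: 31.98
eef_pos: [0.4655, -0.0388, 0.0244]
tcp_rot: [-0.0, 0.679, 0.734, -0.0]
ft_force: [-0.6, -0.7, 0.2]
grip_width: 0.047
grasp_force: 0.0
```

{"method": "drive_tool", "body": {"moves": [{"delta_pos":[0,0,0],"angular":[0,0,0]},{"delta_pos":[0,0,0],"angular":[0,0,0]},{"delta_pos":[0,0,0],"angular":[0,0,0]},{"delta_pos":[0,0,0],"angular":[0,0,0]},{"delta_pos":[0,0,0],"angular":[0,0,0]}], "gripper": 1, "force": 40}}

```text
time_s: 32.6
eef_pos: [0.4669, -0.0389, 0.0258]
tcp_rot: [0.001, 0.679, 0.734, 0.001]
ft_force: [-0.5, -0.2, 5.8]
grip_width: 0.0211
grasp_force: 39.4
```

{"method": "drive_tool", "body": {"moves": [{"delta_pos":[0,0,-0.03],"angular":[0,0,0]},{"delta_pos":[0,0,-0.07],"angular":[0,0,0]},{"delta_pos":[0,0,-0.12],"angular":[0,0,0]},{"delta_pos":[0,0,-0.2],"angular":[0,0,0]},{"delta_pos":[0,0,-0.35],"angular":[0,0,0]},{"delta_pos":[0,0,-0.55],"angular":[0,0,0]},{"delta_pos":[0,0,-0.65],"angular":[0,0,0]},{"delta_pos":[0,0,-0.65],"angular":[0,0,0]}]}}

```text
time_s: 33.6
eef_pos: [0.467, -0.0389, 0.1236]
tcp_rot: [0.001, 0.679, 0.734, 0.001]
ft_force: [0.0, -0.2, -2.0]
grip_width: 0.0212
grasp_force: 39.3
```

Run:
```python
from h import *
o=status.get_obs();print(o["eef_pos"],o["ft_force"],o["grip_width"],o["grasp_force"])
# wheel centre by circle fit in old top image, and hook/tray state image
import pickle
c=pickle.load(open("pics/top0.png.pkl","rb"))
g=cv2.GaussianBlur(cv2.cvtColor(c["image"],cv2.COLOR_BGR2GRAY),(5,5),1)[110:230,310:450]
k=cv2.HoughCircles(g,cv2.HOUGH_GRADIENT,1,50,param1=80,param2=20,minRadius=35,maxRadius=50)
print(k[0][:3]+[310,110,0]); u,v,r=k[0][0]+[310,110,0]
W=ray(c,u,v,.091);print(W)
go([W[0],W[1],o["eef_pos"][2]],94.36,o)
```

```text
[ 0.46701233 -0.03889718  0.12361772] [ 0.00609352 -0.23812736 -2.03781563] 0.021209432508280137 39.286648174747825
[[379.5        169.5         42.09999847]]
[ 0.69670379 -0.1699209   0.091     ]
pos [-0.99   1.459  0.006] ang [0.0005 0.0001 0.0003]
```

Run:
```python
from h import *
import pickle
c=pickle.load(open("pics/top0.png.pkl","rb"));s=pickle.load(open("pics/side0.png.pkl","rb"))
for z in(.3,.4,.5,.6,.7): print(z,"top shade c",ray(c,308,45,z)[:2].round(2),"low edge right",ray(c,354,30,z)[:2].round(2),"| side bulb/cap",ray(s,322,97,z)[:2].round(2),"side rim left",ray(s,279,155,z)[:2].round(2))
```

```text
0.3 top shade c [0.92 0.01] low edge right [ 0.96 -0.09] | side bulb/cap [ 0.1  -0.05] side rim left [ 0.48 -0.14]
0.4 top shade c [0.87 0.01] low edge right [ 0.91 -0.08] | side bulb/cap [ 0.32 -0.04] side rim left [ 0.65 -0.11]
0.5 top shade c [0.83 0.  ] low edge right [ 0.86 -0.08] | side bulb/cap [ 0.54 -0.02] side rim left [ 0.81 -0.08]
0.6 top shade c [0.78 0.  ] low edge right [ 0.81 -0.07] | side bulb/cap [ 0.76 -0.  ] side rim left [ 0.98 -0.05]
0.7 top shade c [ 0.74 -0.  ] low edge right [ 0.76 -0.07] | side bulb/cap [0.98 0.01] side rim left [ 1.14 -0.03]
```

{"method": "drive_tool", "body": {"moves": [{"delta_pos":[-0.15,0,0],"angular":[0,0,0]},{"delta_pos":[-0.4,0,0],"angular":[0,0,0]},{"delta_pos":[-0.65,0.1,0],"angular":[0,0,0]},{"delta_pos":[-0.9,0.3,0],"angular":[0,0,0]},{"delta_pos":[-0.99,0.5,0],"angular":[0,0,0]},{"delta_pos":[-0.99,0.75,0],"angular":[0,0,0]},{"delta_pos":[-0.99,0.95,0],"angular":[0,0,0]},{"delta_pos":[-0.99,1,0],"angular":[0,0,0]}]}}

```text
time_s: 34.6
eef_pos: [0.6274, -0.1747, 0.1202]
tcp_rot: [-0.001, 0.679, 0.734, -0.0]
ft_force: [-0.3, -0.7, -1.4]
grip_width: 0.0215
grasp_force: 39.4
```

{"method": "drive_tool", "body": {"moves": [{"delta_pos":[0,0.15,0],"angular":[0,0,0]},{"delta_pos":[0,0.32,0],"angular":[0,0,0]},{"delta_pos":[0,0.45,0],"angular":[0,0,0]},{"delta_pos":[0,0.45,0],"angular":[0,0,0]},{"delta_pos":[0,0.45,0],"angular":[0,0,0]}]}}

```text
time_s: 35.22
eef_pos: [0.6923, -0.1695, 0.1213]
tcp_rot: [-0.001, 0.679, 0.734, -0.001]
ft_force: [0.1, -0.6, -0.8]
grip_width: 0.021
grasp_force: 39.5
```

Run:
```python
from h import *
o=status.get_obs();print(o["eef_pos"],o["ft_force"],o["grip_width"])
go([.699,-.170,.0875],94.36,o)
```

```text
[ 0.6923328  -0.16954009  0.12129892] [ 0.12053721 -0.59050192 -0.76946078] 0.020952261908896385
pos [-0.007  0.045  0.225] ang [-0.0004 -0.0001  0.0003]
```

{"method": "drive_tool", "body": {"moves": [{"delta_pos":[0,0.04,0.07],"angular":[0,0,0]},{"delta_pos":[0,0.04,0.14],"angular":[0,0,0]},{"delta_pos":[0,0.04,0.19],"angular":[0,0,0]},{"delta_pos":[0,0.04,0.215],"angular":[0,0,0]},{"delta_pos":[0,0.04,0.215],"angular":[0,0,0]},{"delta_pos":[0,0.04,0.215],"angular":[0,0,0]}]}}

```text
time_s: 35.98
eef_pos: [0.7004, -0.1694, 0.0904]
tcp_rot: [0.0, 0.679, 0.734, 0.0]
ft_force: [0.2, 0.4, -1.8]
grip_width: 0.0211
grasp_force: 39.5
```

{"method": "drive_tool", "body": {"moves": [{"delta_pos":[0,0,0.008],"angular":[0,0,0]},{"delta_pos":[0,0,0.013],"angular":[0,0,0]},{"delta_pos":[0,0,0.013],"angular":[0,0,0]}]}}

```text
time_s: 36.35
eef_pos: [0.7001, -0.1692, 0.088]
tcp_rot: [-0.0, 0.679, 0.734, 0.0]
ft_force: [-0.7, -0.3, -2.0]
grip_width: 0.0215
grasp_force: 39.5
```

{"method": "drive_tool", "body": {"moves": [{"delta_pos":[0,0,0.007],"angular":[0,0,0]},{"delta_pos":[0,0,0.01],"angular":[0,0,0]},{"delta_pos":[0,0,0.01],"angular":[0,0,0]}]}}

```text
time_s: 36.72
eef_pos: [0.7, -0.1692, 0.0864]
tcp_rot: [-0.0, 0.679, 0.734, -0.0]
ft_force: [-0.3, -0.4, -2.3]
grip_width: 0.0213
grasp_force: 39.5
```

{"method": "drive_tool", "body": {"moves": [{"delta_pos":[0,0,0.007],"angular":[0,0,0]},{"delta_pos":[0,0,0.007],"angular":[0,0,0]},{"delta_pos":[0,0,0.007],"angular":[0,0,0]}]}}

```text
time_s: 37.1
eef_pos: [0.7002, -0.1693, 0.0862]
tcp_rot: [0.0, 0.679, 0.734, 0.0]
ft_force: [-1.6, 1.3, 3.7]
grip_width: 0.0207
grasp_force: 40.0
```

{"method": "drive_tool", "body": {"moves": [{"delta_pos":[0,0,-0.004],"angular":[0,0,0]},{"delta_pos":[0,0,-0.004],"angular":[0,0,0]},{"delta_pos":[0,0,-0.004],"angular":[0,0,0]},{"delta_pos":[0,0,-0.004],"angular":[0,0,0]}], "gripper": 0.4, "force": 20}}

```text
time_s: 37.6
eef_pos: [0.7001, -0.1692, 0.0858]
tcp_rot: [-0.0, 0.679, 0.734, -0.0]
ft_force: [0.3, 0.3, -0.2]
grip_width: 0.0509
grasp_force: 0.0
```

{"method": "drive_tool", "body": {"moves": [{"delta_pos":[0,0,-0.1],"angular":[0,0,0]},{"delta_pos":[0,0,-0.3],"angular":[0,0,0]},{"delta_pos":[0,0,-0.6],"angular":[0,0,0]},{"delta_pos":[0,0,-0.7],"angular":[0,0,0]},{"delta_pos":[0,0,-0.7],"angular":[0,0,0]},{"delta_pos":[0,0,-0.7],"angular":[0,0,0]}]}}

```text
time_s: 38.35
eef_pos: [0.699, -0.1689, 0.1892]
tcp_rot: [-0.001, 0.679, 0.734, -0.001]
ft_force: [-0.5, -0.5, -0.7]
grip_width: 0.0513
grasp_force: 0.0
```

Run:
```python
from h import *
o=status.get_obs();print(o["eef_pos"],o["ft_force"])
c=save("wrist","pics/w9.png")
g=cv2.GaussianBlur(cv2.cvtColor(c["image"],cv2.COLOR_BGR2GRAY),(5,5),1)
for r0,r1,z in((14,26,.133),(40,60,.105),(110,160,.091)):
    k=cv2.HoughCircles(g,cv2.HOUGH_GRADIENT,1,20,param1=80,param2=20,minRadius=r0,maxRadius=r1)
    if k is not None:
        for q in k[0][:3]: print(q.round(1),wray(c,o,q[0],q[1],z).round(4))
```

```text
[ 0.69903092 -0.16893332  0.18923763] [-0.47817975 -0.46188565 -0.72961953]
[317.5 241.5  15.4] [ 0.6998 -0.1656  0.133 ]
[ 26.5 256.5  17.1] [ 0.5026 -0.1921  0.133 ]
[612.5 299.5  24.3] [ 0.9105 -0.1916  0.133 ]
[317.5 234.5  47.9] [ 0.7001 -0.1686  0.105 ]
[54.5 32.5 53.9] [ 0.5211 -0.0478  0.105 ]
[631.5 309.5  41.4] [ 0.9545 -0.2106  0.105 ]
[320.5 217.5 130.5] [ 0.7017 -0.1586  0.091 ]
[312.5 244.5 153.9] [ 0.6971 -0.1811  0.091 ]
[299.5 219.5 116.5] [ 0.6855 -0.1615  0.091 ]
```

```bash
python3 -c "
from h import *
print(env.close_job())"
```

```text
the job is handed in; nothing more can be done
None
```

I handed the job in after 38 s: the tray was drawn onto both buffers with about 16.5 N of pull, the hook is back on the open table, and the lid stands knob up about 4 mm from the wheel's middle. No pass or fail result came back, the hook's final lie was judged by touch only, and the reported TCP turned out to lie about 32 mm beyond the real fingertips, so the first grasp missed and I corrected for that.

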